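Draw the spirit level out of the equipment case

TASK

A spirit level has slid under the fixed top panel of the low yellow equipment case and is longer than the hatch it must come out of. Take hold of it through the hatch, tilt it so that the end away from the robot comes up first, draw it out on the slant, and finish with the gripper still holding it up, steady, all of it at least 9 cm above the panel and touching nothing else. Do not shift or tip the case, and leave the radio and the roll of tape alone.

Things in the scene. Friction and masses are not known exactly. Their poses are not given: they have to be found in the camera images.
- level_center (a point): Centre of the spirit level, a straight aluminium bar 250 mm long (its x axis), 18 mm thick (y) and 28 mm tall (z), about 0.18 kg, centre of mass at its centre. It starts flat on the inner floor of the case, its centre under the hatch, 14 mm above that floor; its x axis points roughly along the case's x axis (within 0.1 rad).
- level_far_end (a point): Middle of the level's end face at its +x end, 125 mm from its centre; at the start the end away from the robot, under or beside the narrow lip beyond the hatch.
- level_near_end (a point): Middle of the level's end face at its -x end, 125 mm from its centre; at the start under the long part of the panel on the robot's side.
- case: Low yellow case, 3 kg, loose on the bench, not fixed. Origin at the centre of its underside; x along its length and roughly away from the robot, y across, z up. Outside 351 x 186 mm, 72 mm tall; walls 8 mm; inner floor at z = 6 mm; inside x from -167.5 to 167.5 mm, y from -85 to 85 mm. Its fixed aluminium top panel is 4 mm thick, z = 68 to 72 mm, and covers x from -167.5 to -27.5 mm (long part, robot's side) and x from 142.5 to 167.5 mm (lip at the far end).
- hatch (a point): Centre of the hatch, the square opening in the panel, at the height of the panel's upper face (72 mm above the case's underside), 57.5 mm along the case's x from its centre. The opening is 170 mm along x by 170 mm along y, with case walls on its two y sides.
- radio: Black handheld radio lying on its back, body 120 x 58 x 34 mm with a 120 mm aerial along its +x; origin at the centre of its underside. A bystander.
- tape: Roll of paper tape lying flat, 90 mm across, 24 mm high; origin at the centre of its underside. A bystander.

How it is judged:
By the outcome, as a careful person would: the job done as asked, in the order asked, and still so for the second after the job is handed in, while the arm keeps its last pose, push and grip.
It also fails if it takes over 45 s, if anything falls off the work surface, if the arm or the gripper's body presses on something with over 40 N, if the wrist force passes 120 N, or if a joint passes its speed limit or range.

ROBOT

A 6-joint arm with a two-finger parallel gripper is mounted at the origin on the work surface. World frame = base frame: x ahead of the robot, y to its left, z up, the work surface at z = 0. Lengths are in mm, angles in rad, forces in N, time in s.
With the tool pointing down it reaches from about 300 to 775 mm from the base axis. Payload 14.6 kg.
Tool frame: the origin (TCP) lies midway between the tips of the shut fingers; the grasp point (between the pads) lies 19 mm behind it (pinch_z is the distance from the TCP to the grasp point, in mm); z points along the fingers, y is the direction in which the jaws open and shut (so a half turn about z gives the same grasp; the last joint's range is limited). The gripper opens to 94 mm and grips with 3 to 60 N. Pads are 16 mm wide; open, the fingers measure 119 mm over their backs; the gripper's body (75 mm by 177 mm) begins 78 mm behind the grasp point.
Start: joints at [-1.186, 0.3, 1.521, -0, 1.321, -0.067], TCP at [240.114, -494.808, 205.446] pointing down, gripper open.
Joint ranges: [-3.03, 3.03], [-0.79, 2.21], [0.23, 2.52], [-1.04, 4.18], [0, 3.07], [-2.55, 2.55]. Speed limits (rad/s): [2.22, 2.22, 2.57, 3.14, 3.14, 3.14].

INTERFACE

Orientations are given as [roll, pitch, yaw] about the fixed x, y, z axes, in that order (R = Rz(yaw) Ry(pitch) Rx(roll)).
In Python, from cell import read_state, camera, sign_off, pinch_z gives the robot as it stands. The module is installed in compiled form; this text tells all that it offers.
- The arm moves only by the tool servo_tool, never from a script. Its argument "series" is a list of rows, each a list of 6 numbers: the shift along the tool's x, y, z in cm, then the turn, a rotation vector about the tool's x, y, z in rad. In form: [[tx, ty, tz, rx, ry, rz], ...]. A call has exactly 10 rows; each row is the pose to reach, as a shift and turn from the pose commanded when the call began, along the tool's axes at that moment; what a row does not reach only later rows make up. A row lasts 1/12 s, in which the tool goes at most 41.7 mm and 7.16 degrees, less where a joint would pass 70% of its speed; a pose out of reach is approached as far as the arm can. A call with a gripper value outside its range is refused whole. "gripper" is the finger opening in cm, from 0 to 9.4, set as the call begins (left out, the last holds). The fingers move at their own pace and stop on an object; "grip_force" is the grip in N (left out, the last holds). Time passes only in rows, so rows that repeat a pose let the fingers close, or fill a call up. It gives the time, the measured TCP pose, the force and the opening at its end, in the units of the state.
- read_state(): the state, without advancing time (a new reading comes with each control period).
- camera(name): name is "scene" or "top"; returns a dict with "pixels" (480x640x3 uint8, red, green, blue), "fx", "fy", "cx", "cy" (pixels), "pose" (4x4, takes a point from camera to world coordinates). Camera axes: x right, y down, z forward; pixel columns grow to the right and rows downward; lengths in mm; the calibration is good to about 2 mm. A picture is of the moment at which its call begins. There is no depth.
- sign_off(): hands the job in, once; it reports no verdict.
The state is a dict: "clock": time; "joints": joint angles; "qd": joint speeds; "effort": joint torques, N m; "eef_pos": TCP position; "eef_rot": TCP orientation; "wrist_force": force on the tool from outside, world axes, zero at the start; "moment": the same for the moment, N m; "finger_gap": finger opening in mm.
Only numpy, scipy, OpenCV 4.12 (cv2) and the standard library are available. Lean on these libraries where they do the work, as an engineer would, in place of code of your own. Each camera call takes 0.05 s, during which the arm holds its last target.

## Working session

There is one attempt and no reset: what is moved stays moved. The work goes in short steps, Python scripts to look and compute and a tool call to move; the robot and the scene stay as the last step left them, time stands still between calls to the robot, and variables do not carry over. Pictures are saved under pics/ and viewed, and the job is handed in when it is done.

Besides the shell and the picture viewer there is one more tool, called after "Request:" by a JSON object that holds its "op" and its "data". servo_tool: Moves the arm, as the interface text tells. Its arguments: {"type":"object","properties":{"series":{"type":"array"},"gripper":{"type":"number"},"grip_force":{"type":"number"}},"required":["series"]}

```bash
mkdir -p pics
python3 - <<'E'
from cell import *
import cv2,json
print(read_state(), pinch_z)
for n in("scene","top"):
    c=camera(n); cv2.imwrite(f"pics/{n}0.png",c["pixels"][:,:,::-1]); print(n,c["fx"],c["fy"],c["cx"],c["cy"],c["pose"])
E
```

```text
{'clock': 0.0, 'joints': array([-1.18561402e+00,  3.00469342e-01,  1.52155100e+00, -6.83285556e-06,
        1.32070978e+00, -6.65682702e-02]), 'qd': array([-3.41564053e-04,  8.61044637e-04,  2.28647045e-04, -9.49595206e-05,
       -3.07080595e-04, -8.36022426e-04]), 'effort': array([-6.95366889e-04, -5.31808126e+01, -3.52742708e+01,  7.08305743e-02,
        2.44302111e-02, -7.99634245e-05]), 'eef_pos': array([ 240.01372458, -494.58558032,  204.90002213]), 'eef_rot': array([-3.14045726e+00, -6.90599646e-05,  4.51752237e-01]), 'wrist_force': array([-0.45539505,  0.136211  ,  0.02744671]), 'moment': array([ 0.03718271, -0.03313227,  0.01237484]), 'finger_gap': 94.13127535691177} 18.8
scene 529.3109793963085 529.3109793963085 325.08389368990845 244.04345067695402 [[-3.54528706e-01  5.83600261e-01 -7.30561518e-01  1.59065266e+03]
 [ 9.35035687e-01  2.24785287e-01 -2.74189421e-01  4.09912918e+02]
 [ 4.20246238e-03 -7.80309112e-01 -6.25379908e-01  9.44717811e+02]
 [ 0.00000000e+00  0.00000000e+00  0.00000000e+00  1.00000000e+00]]
top 545.1912232633924 545.1912232633924 321.30851433817804 247.09856925563867 [[ 3.43743079e-03 -9.97880020e-01  6.49896166e-02  4.83811115e+02]
 [-9.99876544e-01 -4.42621648e-03 -1.50766633e-02  1.88467873e+01]
 [ 1.53323592e-02 -6.49297682e-02 -9.97772040e-01  1.32990723e+03]
 [ 0.00000000e+00  0.00000000e+00  0.00000000e+00  1.00000000e+00]]
```

View pics/scene0.png

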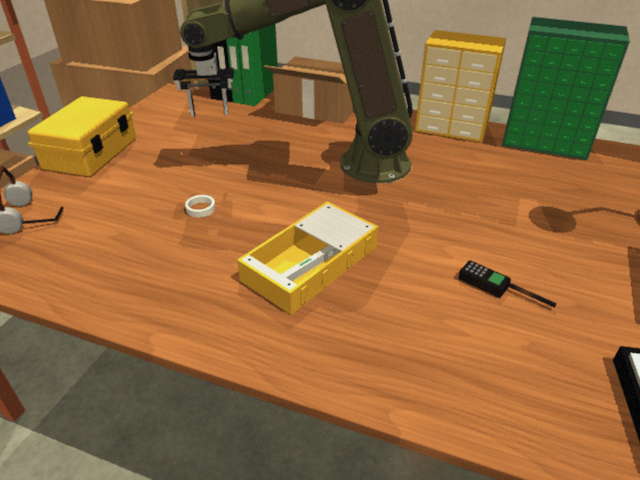

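View pics/top0.png

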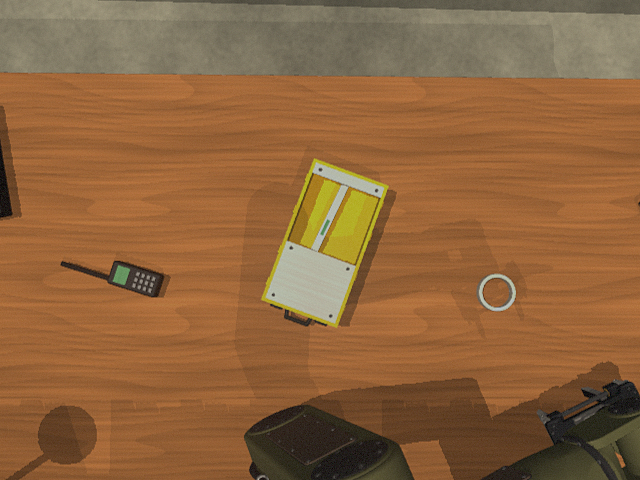

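Run:
```python
import cv2
a=cv2.imread("pics/top0.png")[145:345,235:415]
cv2.imwrite("pics/topc.png",cv2.resize(a[:110,20:170],None,fx=5,fy=5,interpolation=cv2.INTER_CUBIC))
cv2.imwrite("pics/topd.png",cv2.resize(a[90:190,10:150],None,fx=5,fy=5,interpolation=cv2.INTER_CUBIC))
a=cv2.imread("pics/scene0.png")[195:315,230:390]
cv2.imwrite("pics/scenec.png",cv2.resize(a,None,fx=5,fy=5,interpolation=cv2.INTER_CUBIC))
```

```text
(no output)
```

View pics/topc.png

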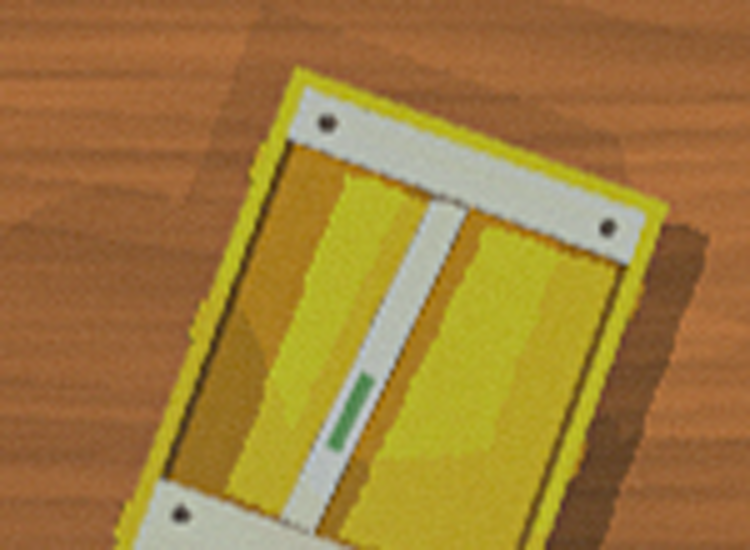

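View pics/topd.png

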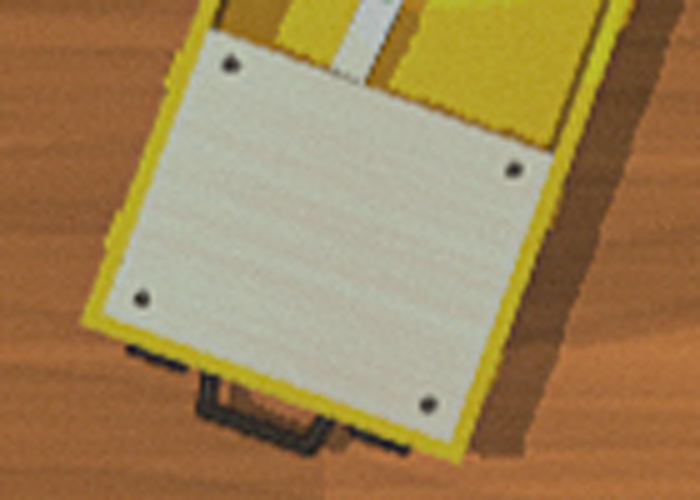

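View pics/scenec.png

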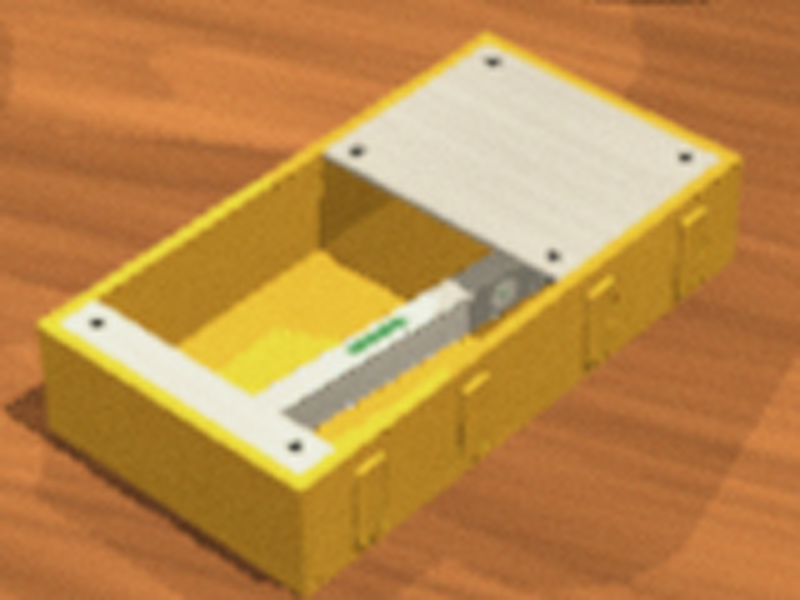

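The top view shows the case corners at about (314,158), (389,186), (261,300) and (337,327). The level runs from about (345,186) at the lip to (315,250) at the panel edge, with its green vial at (325,227).

```bash
cat > h.py <<'E'
import numpy as np
from scipy.spatial.transform import Rotation as Ro
CAM={"top":((545.1912,321.3085,247.0986),np.array([[3.43743079e-03,-9.97880020e-01,6.49896166e-02,4.83811115e+02],[-9.99876544e-01,-4.42621648e-03,-1.50766633e-02,1.88467873e+01],[1.53323592e-02,-6.49297682e-02,-9.97772040e-01,1.32990723e+03]])),
"scene":((529.311,325.0839,244.0435),np.array([[-3.54528706e-01,5.83600261e-01,-7.30561518e-01,1.59065266e+03],[9.35035687e-01,2.24785287e-01,-2.74189421e-01,4.09912918e+02],[4.20246238e-03,-7.80309112e-01,-6.25379908e-01,9.44717811e+02]]))}
def px(cam,u,v,z):
    (f,cx,cy),P=CAM[cam]; d=P[:,:3]@np.array([(u-cx)/f,(v-cy)/f,1]); o=P[:,3]
    return o+d*(z-o[2])/d[2]
def proj(cam,p):
    (f,cx,cy),P=CAM[cam]; q=P[:,:3].T@(np.asarray(p,float)-P[:,3]); return np.array([cx+f*q[0]/q[2],cy+f*q[1]/q[2]])
E
python3 - <<'E'
from h import *
C=[px("top",*p,72) for p in[(314.2,158.2),(388.4,185.8),(261.2,299.4),(336.8,327.2)]]
for c in C: print(c.round(1))
n=np.linalg.norm
print("len",n(C[0]-C[2]),n(C[1]-C[3]),"w",n(C[0]-C[1]),n(C[2]-C[3]))
cen=np.mean(C,0); ax=(C[0]+C[1]-C[2]-C[3]); yaw=np.arctan2(ax[1],ax[0]); ay=C[0]+C[2]-C[1]-C[3]
print("top",cen,yaw, np.arctan2(-ay[0],ay[1]))
S=lambda u,v:(230+u/5-.4,195+v/5-.4)
D=[px("scene",*S(*p),72) for p in[(487,33),(740,157),(300,490),(40,323)]]
for c in D: print("S",c.round(1))
print("scene cen",np.mean(D,0))
T=lambda u,v:(255+u/5-.4,145+v/5-.4)
def rel(p):
    d=p-cen; c,s=np.cos(yaw),np.sin(yaw); return np.array([c*d[0]+s*d[1],-s*d[0]+c*d[1]]).round(1)
for nme,z,q in[("far",34,(449,207)),("near",34,(301,523)),("vial",34,(352,412)),("lipL",72,(292,142)),("lipR",72,(628,264)),("panL",72,(163,480))]:
    w=px("top",*T(*q),z); print(nme,w.round(1),rel(w))
for q in [(375,337),(292,398),(470,300),(440,290)]:
    w=px("scene",*S(*q),34);print("scene",w.round(1),rel(w))
E
```

```text
[773.8  17.2  72. ]
[ 709.8 -156.3   72. ]
[444.9 137.3  72. ]
[382.  -36.3  72. ]
len 350.2188580877019 349.108880974967 w 184.88263008120967 184.6900467237625
top [577.625014  -9.513989  72.      ] -0.3505364087286239 -0.35068941518819385
S [381.3 -38.7  72. ]
S [444.8 134.1  72. ]
S [773.   14.1  72. ]
S [ 708.7 -158.5   72. ]
scene cen [576.95018112 -12.23958177  72.        ]
far [715.5 -55.7  34. ] [145.3   4. ]
near [563.1  14.7  34. ] [-21.9  17.8]
vial [616.4  -9.4  34. ] [36.3 13.4]
lipL [738.9  19.8  72. ] [141.4  82.9]
lipR [ 682.4 -137.    72. ] [142.2 -83.8]
panL [580.5  78.8  72. ] [-27.7  83.9]
scene [617. -13.  34.] [38.2 10.3]
scene [676.8 -34.3  34. ] [101.6  10.7]
scene [570.6  23.   34. ] [-17.8  28.1]
scene [568.5   4.9  34. ] [-13.5  10.4]
```

```bash
cat >> h.py <<'E'
def rel(target,yaw=2.709,pitch=0.0):
    """shift (cm) and rotvec from measured pose to target pose; pitch>0 = far end up (turn -pitch about tool y)"""
    from cell import read_state
    s=read_state(); R=Ro.from_euler("xyz",s["eef_rot"]); p=s["eef_pos"]
    Rt=Ro.from_euler("xyz",[np.pi,0,yaw])*Ro.from_rotvec([0,-pitch,0])
    print("t",round(s["clock"],2),"p",p.round(1),"rot",s["eef_rot"].round(3),"F",s["wrist_force"].round(1),"gap",round(s["finger_gap"],1),"q",s["joints"].round(2))
    print("shift",(R.inv().apply(np.array(target)-p)/10).round(2),"turn",(R.inv()*Rt).as_rotvec().round(3))
E
python3 -c "
from h import *
rel((639.4,-21.5,205))"
```

```text
t 0.1 p [ 240.  -494.6  204.9] rot [-3.141 -0.     0.452] F [-0.5  0.1  0.6] gap 93.9 q [-1.19  0.3   1.52 -0.    1.32 -0.07]
shift [ 5.659e+01 -2.513e+01  2.000e-02] turn [-1.000e-03 -1.000e-03 -2.257e+00]
```

Request:
{"op": "servo_tool", "data": {"series": [[2.8, -1.25, 0, 0, 0, -0.11], [5.6, -2.5, 0, 0, 0, -0.22], [8.4, -3.75, 0, 0, 0, -0.33], [11.2, -5, 0, 0, 0, -0.44], [14, -6.25, 0, 0, 0, -0.55], [16.8, -7.5, 0, 0, 0, -0.66], [19.6, -8.75, 0, 0, 0, -0.77], [22.4, -10, 0, 0, 0, -0.88], [25.2, -11.25, 0, 0, 0, -0.99], [28, -12.5, 0, 0, 0, -1.1]], "gripper": 6}}

```text
clock: 0.93
eef_pos: [438.1, -258.7, 205.3]
eef_rot: [-3.141, -0.0, 1.557]
wrist_force: [0.1, -0.8, -0.0]
finger_gap: 59.7
```

```bash
python3 -c "
from h import *
rel((639.4,-21.5,205))"
```

```text
t 0.93 p [ 438.1 -258.7  205.3] rot [-3.141 -0.     1.557] F [ 0.1 -0.8 -0. ] gap 59.7 q [-0.61  0.21  1.64  0.    1.3  -0.59]
shift [23.99 19.8   0.03] turn [-0.    -0.    -1.152]
```

Request:
{"op": "servo_tool", "data": {"series": [[2.4, 2, 0, 0, 0, -0.115], [4.8, 4, 0, 0, 0, -0.23], [7.2, 6, 0, 0, 0, -0.345], [9.6, 8, 0, 0, 0, -0.46], [12, 10, 0, 0, 0, -0.575], [14.4, 12, 0, 0, 0, -0.69], [16.8, 14, 0, 0, 0, -0.805], [19.2, 16, 0, 0, 0, -0.92], [21.6, 18, 0, 0, 0, -1.035], [24, 19.8, 0, 0, 0, -1.15]]}}

```text
clock: 1.77
eef_pos: [640.8, -22.5, 205.0]
eef_rot: [-3.141, -0.001, 2.708]
wrist_force: [0.3, 0.0, 0.5]
finger_gap: 59.7
```

```bash
python3 -c "
from h import *
rel((639.4,-21.5,110))
from cell import camera
import cv2
for n in('top','scene'):
  cv2.imwrite('pics/%s1.png'%n,camera(n)['pixels'][:,:,::-1])"
```

```text
t 1.77 p [640.8 -22.5 205. ] rot [-3.141e+00 -1.000e-03  2.708e+00] F [0.3 0.  0.5] gap 59.7 q [-0.09  0.51  1.23 -0.    1.4  -1.23]
shift [0.16 0.04 9.5 ] turn [-0.    -0.001 -0.001]
```

View pics/scene1.png

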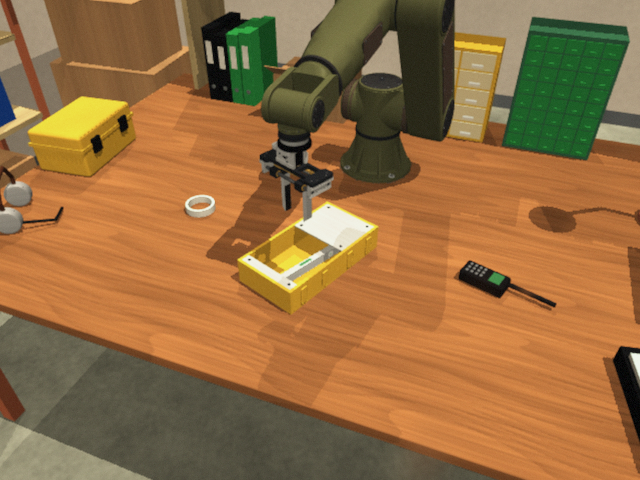

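The gripper is above the hatch with its fingers near (290,200) and (307,215), straddling the bar line. Next I lower it partway and check.

Request:
{"op": "servo_tool", "data": {"series": [[0.15, 0.05, 1.5, 0, 0, 0], [0.15, 0.05, 3, 0, 0, 0], [0.15, 0.05, 5, 0, 0, 0], [0.15, 0.05, 7, 0, 0, 0], [0.15, 0.05, 9, 0, 0, 0], [0.15, 0.05, 11, 0, 0, 0], [0.15, 0.05, 13, 0, 0, 0], [0.15, 0.05, 14.5, 0, 0, 0], [0.15, 0.05, 15, 0, 0, 0], [0.15, 0.05, 15, 0, 0, 0]]}}

```text
clock: 2.7
eef_pos: [637.9, -23.2, 54.1]
eef_rot: [-3.141, -0.002, 2.701]
wrist_force: [0.7, 0.4, -1.0]
finger_gap: 60.2
```

```bash
python3 -c "
from h import *
rel((639.4,-21.5,9.5))
from cell import camera
import cv2
a=camera('scene')['pixels'][:,:,::-1]
cv2.imwrite('pics/scene2.png',cv2.resize(a[180:310,220:390].copy(),None,fx=4.5,fy=4.5,interpolation=2))"
```

```text
t 2.7 p [637.9 -23.2  54.1] rot [-3.141e+00 -2.000e-03  2.701e+00] F [ 0.7  0.4 -1. ] gap 60.2 q [-0.09  0.65  1.39 -0.    1.11 -1.22]
shift [-0.07  0.22  4.46] turn [-0.001 -0.002 -0.008]
```

View pics/scene2.png

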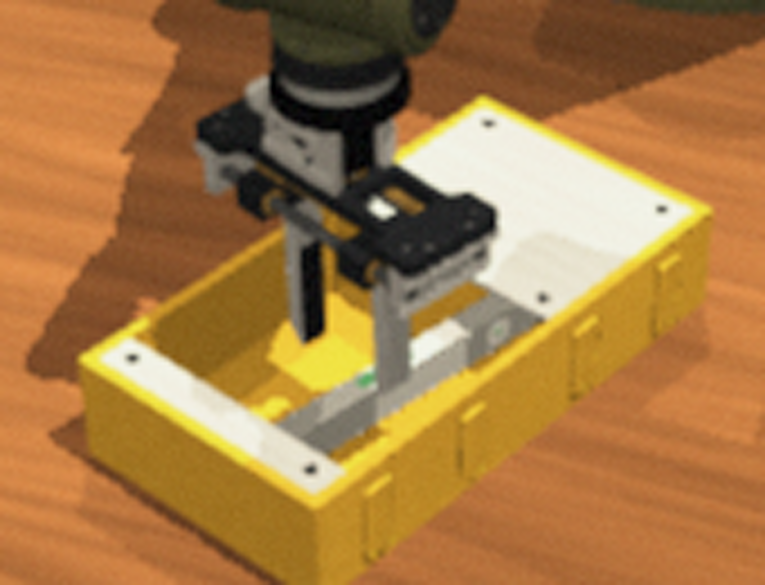

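The fingers are inside the hatch, one on each side of the bar (at about (310,330) and (392,380) in the crop). Now the final descent.

Request:
{"op": "servo_tool", "data": {"series": [[-0.05, 0.15, 0.5, 0, 0, 0], [-0.05, 0.15, 1, 0, 0, 0], [-0.05, 0.15, 1.5, 0, 0, 0], [-0.05, 0.15, 2, 0, 0, 0], [-0.05, 0.15, 2.6, 0, 0, 0], [-0.05, 0.15, 3.2, 0, 0, 0], [-0.05, 0.15, 3.7, 0, 0, 0], [-0.05, 0.15, 4.1, 0, 0, 0], [-0.05, 0.15, 4.3, 0, 0, 0], [-0.05, 0.15, 4.3, 0, 0, 0]]}}

```text
clock: 3.58
eef_pos: [639.7, -21.7, 11.9]
eef_rot: [-3.141, -0.001, 2.702]
wrist_force: [0.3, -0.2, -0.3]
finger_gap: 60.1
```

```bash
python3 -c "
from h import *
rel((639.4,-21.5,9.5))"
```

```text
t 3.58 p [639.7 -21.7  11.9] rot [-3.141e+00 -1.000e-03  2.702e+00] F [ 0.3 -0.2 -0.3] gap 60.1 q [-0.09  0.7   1.4  -0.    1.04 -1.22]
shift [0.03 0.   0.24] turn [-0.    -0.001 -0.007]
```

Closing on the bar, moderately first and then firm.

Request:
{"op": "servo_tool", "data": {"series": [[0, 0, 0.15, 0, 0, 0], [0, 0, 0.15, 0, 0, 0], [0, 0, 0.15, 0, 0, 0], [0, 0, 0.15, 0, 0, 0], [0, 0, 0.15, 0, 0, 0], [0, 0, 0.15, 0, 0, 0], [0, 0, 0.15, 0, 0, 0], [0, 0, 0.15, 0, 0, 0], [0, 0, 0.15, 0, 0, 0], [0, 0, 0.15, 0, 0, 0]], "gripper": 0, "grip_force": 40}}

```text
clock: 4.42
eef_pos: [640.0, -21.8, 11.1]
eef_rot: [-3.141, 0.0, 2.702]
wrist_force: [-0.4, -2.2, 2.0]
finger_gap: 18.0
```

```bash
python3 -c "
from h import *
rel((639.4,-21.5,9.5))
from cell import camera
import cv2
a=camera('scene')['pixels'][:,:,::-1]
cv2.imwrite('pics/scene3.png',cv2.resize(a[180:310,220:390].copy(),None,fx=4.5,fy=4.5,interpolation=2))"
```

```text
t 4.42 p [640.  -21.8  11.1] rot [-3.141  0.     2.702] F [-0.4 -2.2  2. ] gap 18.0 q [-0.09  0.7   1.4  -0.    1.04 -1.22]
shift [0.06 0.   0.16] turn [-0.     0.    -0.007]
```

View pics/scene3.png

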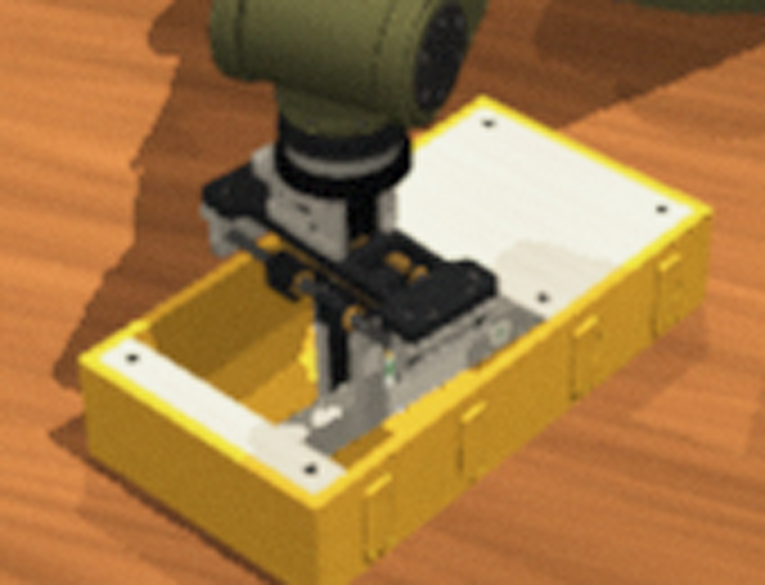

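The gap reads 18.0 mm, which matches the bar's thickness, so it is held just ahead of the vial. I lift it slightly and draw it back under the panel.

Request:
{"op": "servo_tool", "data": {"series": [[0, 0, -0.2, 0, 0, 0], [0, 0, -0.4, 0, 0, 0], [0.2, 0, -0.5, 0, 0, 0], [0.7, 0, -0.5, 0, 0, 0], [1.3, 0, -0.5, 0, 0, 0], [2, 0, -0.5, 0, 0, 0], [2.7, 0, -0.5, 0, 0, 0], [3.3, 0, -0.5, 0, 0, 0], [3.7, 0, -0.5, 0, 0, 0], [3.8, 0, -0.5, 0, 0, 0]], "grip_force": 60}}

```text
clock: 5.3
eef_pos: [604.9, -5.1, 16.0]
eef_rot: [-3.142, -0.0, 2.702]
wrist_force: [0.3, 0.5, -2.0]
finger_gap: 17.7
```

```bash
python3 -c "
from h import *
rel((639.4,-21.5,9.5))
from cell import camera
import cv2
a=camera('scene')['pixels'][:,:,::-1]
cv2.imwrite('pics/scene4.png',cv2.resize(a[180:310,220:390].copy(),None,fx=4.5,fy=4.5,interpolation=2))
# planner: target list
n=np.array([np.cos(-.4375),np.sin(-.4375)])
"
```

```text
t 5.3 p [604.9  -5.1  16. ] rot [-3.142 -0.     2.702] F [ 0.3  0.5 -2. ] gap 17.7 q [-0.07  0.63  1.51  0.    1.   -1.2 ]
shift [-3.82 -0.02  0.65] turn [-0.    -0.    -0.007]
```

View pics/scene4.png

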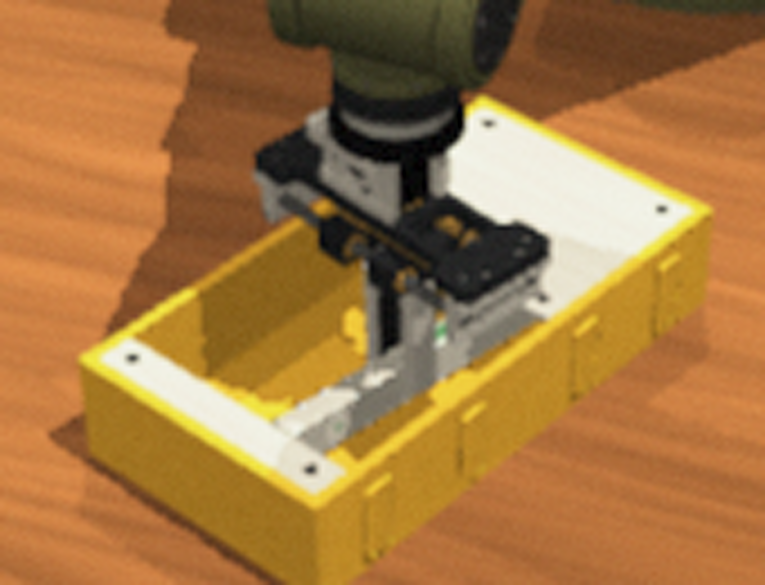

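```bash
python3 -c "
from h import *
from cell import camera
import cv2
n=np.array([np.cos(-.4395),np.sin(-.4395)])
c=np.array([604.9,-5.1])
for d in (85,95,99,105,115,125): print(d,[proj('scene',[*(c+n*d),z]).round(1) for z in (11,39)])
a=camera('scene')['pixels'][:,:,::-1]
cv2.imwrite('pics/scene5.png',cv2.resize(a[240:300,260:340].copy(),None,fx=10,fy=10,interpolation=2))
a=camera('top')['pixels'][:,:,::-1]
cv2.imwrite('pics/top5.png',cv2.resize(a[150:270,260:400].copy(),None,fx=5,fy=5,interpolation=2))
"
```

```text
85 [array([285.1, 281.4]), array([284.6, 273.3])]
95 [array([282.2, 283.2]), array([281.7, 275.1])]
99 [array([281. , 283.9]), array([280.5, 275.9])]
105 [array([279.2, 285.1]), array([278.6, 277. ])]
115 [array([276.2, 286.9]), array([275.6, 278.8])]
125 [array([273.2, 288.8]), array([272.6, 280.7])]
```

View pics/scene5.png

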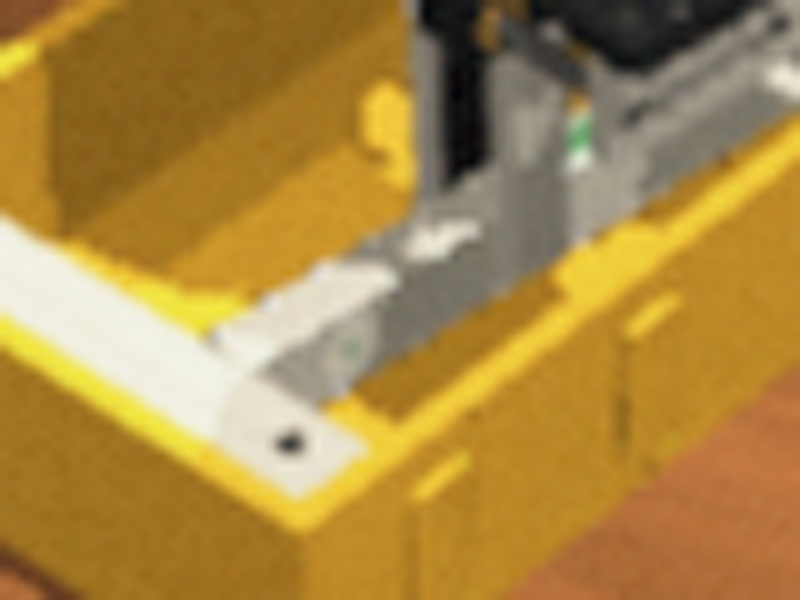

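View pics/top5.png

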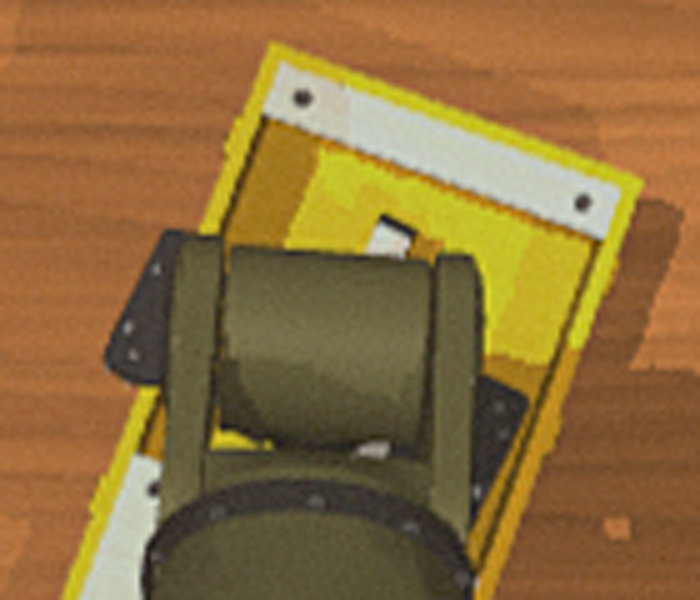

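```bash
python3 -c "
from h import *
w=px('top',339,194.0,39);d=w[:2]-[577.3,-11];c,s=np.cos(-.3505),np.sin(-.3505)
print(w,c*d[0]+s*d[1],-s*d[0]+c*d[1], np.linalg.norm(w[:2]-[604.9,-5.1]))
"
```

```text
[695.22448463 -42.49930537  39.        ] 121.57064736396867 10.907245969696387 97.76103808140171
```

```bash
cat > plan.py <<'E'
import numpy as np
from scipy.interpolate import PchipInterpolator
W=np.array([ # xn, zn(bottom near corner), deg
(-128,11,0),(-122,9,8),(-115,9,14),(-100,9,18),(-82,10,23),(-62,12,30),(-45,18,34),(-10,42,34),(30,75,34),(40,130,34),(40,215,34)],float)
k=np.array([0,3,6,10,15,20,24,29,34,38,44])
f=PchipInterpolator(k,W)
def tcp(w):
    t=np.radians(w[2]); c,s=np.cos(t),np.sin(t); return np.array([w[0]+152*c-5*s,w[1]+152*s+5*c]),t
for st in range(0,41,10):
    p0,t0=tcp(f(st)); 
    for i in range(st+1,min(st+11,45)):
        p,t=tcp(f(i)); xn,zn,_=f(i); c,s=np.cos(t),np.sin(t); d=p-p0
        # tool at t0: x axis = -(c0,s0); z axis = (s0,-c0)
        c0,s0=np.cos(t0),np.sin(t0); sh=(-(d[0]*c0+d[1]*s0)/10,(d[0]*s0-d[1]*c0)/10)
        # perpendicular clearance of panel edge (-27.5,68) above the bar's top face, lip corner (142.5,72) below bottom face
        def loc(P): r=np.array(P)-[xn,zn]; return r@[c,s], r@[-s,c]
        e=loc((-27.5,68)); l=loc((142.5,72)); lt=loc((142.5,68))
        body=min((p+97*np.array([-s,c])+h*np.array([c,s]))[1] for h in(-38,38))
        print(i,f(i).round(1),"row",np.round(sh,2),round(-(t-t0),3),"| panel",round(e[1]-28,1) if e[0]>0 else "past","lip below bottom",round(l[1],1),"along-to-end",round(l[0]-250,1),"body z",round(body))
E
python3 plan.py
```

```text
1 [-126.1   10.     2.9] row [-0.14 -0.67] -0.051 | panel 24.9 lip below bottom 48.3 along-to-end 21.4 body z 118
2 [-124.1    9.3    5.6] row [-0.27 -1.3 ] -0.097 | panel 21.0 lip below bottom 36.5 along-to-end 21.4 body z 122
3 [-122.    9.    8.] row [-0.38 -1.91] -0.14 | panel 17.3 lip below bottom 25.6 along-to-end 20.7 body z 126
4 [-119.9    9.    10.3] row [-0.48 -2.5 ] -0.179 | panel 13.6 lip below bottom 15.2 along-to-end 19.4 body z 130
5 [-117.6    9.    12.4] row [-0.58 -3.04] -0.216 | panel 10.4 lip below bottom 5.9 along-to-end 17.6 body z 133
6 [-115.    9.   14.] row [-0.73 -3.46] -0.244 | panel 8.1 lip below bottom -1.2 along-to-end 15.1 body z 136
7 [-111.7    9.    15.2] row [-0.96 -3.77] -0.265 | panel 6.8 lip below bottom -5.9 along-to-end 11.9 body z 137
8 [-107.9    9.    16.2] row [-1.27 -4.02] -0.282 | panel 6.3 lip below bottom -9.3 along-to-end 8.1 body z 139
9 [-103.9    9.    17.1] row [-1.6  -4.24] -0.298 | panel 6.0 lip below bottom -12.1 along-to-end 4.0 body z 140
10 [-100.    9.   18.] row [-1.9  -4.47] -0.314 | panel 5.7 lip below bottom -15.0 alon
[... 3117 characters left out ...]
-to-end -197.5 body z 278
39 [ 40. 144.  34.] row [-8.85 -5.67] -0.0 | panel past lip below bottom -117.0 along-to-end -205.3 body z 292
40 [ 40. 158.  34.] row [-9.63 -6.83] -0.0 | panel past lip below bottom -128.6 along-to-end -213.1 body z 306
41 [ 40.  172.1  34. ] row [-0.79 -1.17] -0.0 | panel past lip below bottom -140.3 along-to-end -221.0 body z 320
42 [ 40.  186.3  34. ] row [-1.58 -2.35] -0.0 | panel past lip below bottom -152.1 along-to-end -229.0 body z 335
43 [ 40.  200.6  34. ] row [-2.38 -3.53] -0.0 | panel past lip below bottom -164.0 along-to-end -237.0 body z 349
44 [ 40. 215.  34.] row [-3.19 -4.72] -0.0 | panel past lip below bottom -175.9 along-to-end -245.0 body z 363
```

```bash
python3 - <<'E'
s=open('plan.py').read()
a=s.index("W=");b=s.index("f=Pch")
s=s[:a]+"""W=np.array([(-128,11,0),(-122,9,8),(-115,9,14),(-100,9.5,17),(-82,11,19.5),(-62,14,22),(-45,19,24),(-10,35,25),(25,52,25),(30,110,25),(30,215,25)],float)
k=np.array([0,6,12,18,24,30,34,40,46,51,60])
"""+s[b:].replace("range(0,41,10)","range(0,60,10)").replace("min(st+11,45)","st+11")
open('plan.py','w').write(s)
E
python3 plan.py
```

```text
1 [-127.1   10.5    1.5] row [-0.08 -0.34] -0.026 | panel 26.9 lip below bottom 54.5 along-to-end 21.1 body z 115
2 [-126.1   10.     2.9] row [-0.14 -0.67] -0.051 | panel 24.9 lip below bottom 48.3 along-to-end 21.4 body z 118
3 [-125.1    9.6    4.3] row [-0.21 -0.99] -0.074 | panel 22.9 lip below bottom 42.3 along-to-end 21.5 body z 120
4 [-124.1    9.3    5.6] row [-0.27 -1.3 ] -0.097 | panel 21.0 lip below bottom 36.5 along-to-end 21.4 body z 122
5 [-123.1    9.1    6.8] row [-0.33 -1.61] -0.119 | panel 19.2 lip below bottom 30.9 along-to-end 21.2 body z 124
6 [-122.    9.    8.] row [-0.38 -1.91] -0.14 | panel 17.3 lip below bottom 25.6 along-to-end 20.7 body z 126
7 [-121.     9.     9.1] row [-0.43 -2.21] -0.16 | panel 15.4 lip below bottom 20.3 along-to-end 20.1 body z 128
8 [-119.9    9.    10.3] row [-0.47 -2.5 ] -0.179 | panel 13.6 lip below bottom 15.2 along-to-end 19.5 body z 130
9 [-118.9    9.    11.4] row [-0.52 -2.78] -0.198 | panel 11.8 lip below bottom 10.3 along-to-end 18.7 body z 131
10 [-117.8    9.    12.4] row [-0.57 -3.04] -0.216 | panel 10.3 lip below botto
[... 4941 characters left out ...]
d -178.9 body z 286
55 [ 30.  156.6  25. ] row [-2.53 -5.36] -0.0 | panel past lip below bottom -124.2 along-to-end -183.8 body z 297
56 [ 30.  168.2  25. ] row [-3.02 -6.42] -0.0 | panel past lip below bottom -134.8 along-to-end -188.7 body z 309
57 [ 30.  179.9  25. ] row [-3.52 -7.48] -0.0 | panel past lip below bottom -145.4 along-to-end -193.6 body z 321
58 [ 30.  191.6  25. ] row [-4.01 -8.54] -0.0 | panel past lip below bottom -155.9 along-to-end -198.6 body z 332
59 [ 30.  203.3  25. ] row [-4.5 -9.6] -0.0 | panel past lip below bottom -166.5 along-to-end -203.5 body z 344
60 [ 30. 215.  25.] row [ -5.   -10.66] -0.0 | panel past lip below bottom -177.1 along-to-end -208.5 body z 356
```

Request:
{"op": "servo_tool", "data": {"series": [[-0.08, 0, -0.34, 0, -0.026, 0], [-0.14, 0, -0.67, 0, -0.051, 0], [-0.21, 0, -1, 0, -0.074, 0], [-0.27, 0, -1.3, 0, -0.097, 0], [-0.33, 0, -1.6, 0, -0.119, 0], [-0.38, 0, -1.9, 0, -0.14, 0], [-0.43, 0, -2.2, 0, -0.16, 0], [-0.47, 0, -2.5, 0, -0.18, 0], [-0.52, 0, -2.78, 0, -0.198, 0], [-0.57, 0, -3.04, 0, -0.216, 0]]}}

```text
clock: 6.28
eef_pos: [610.8, -7.9, 46.7]
eef_rot: [3.142, 0.218, 2.702]
wrist_force: [0.9, 0.1, -1.9]
finger_gap: 17.3
```

```bash
python3 -c "
from h import *
rel((600,-3,16),2.702,.216)
from cell import camera
import cv2
a=camera('scene')['pixels'][:,:,::-1]
cv2.imwrite('pics/scene6.png',cv2.resize(a[180:310,220:390].copy(),None,fx=4.5,fy=4.5,interpolation=2))
"
```

```text
t 6.28 p [610.8  -7.9  46.7] rot [3.142 0.218 2.702] F [ 0.9  0.1 -1.9] gap 17.3 q [-0.04  0.51  1.65 -0.12  0.79 -1.09]
shift [ 1.82 -0.01  2.74] turn [ 0.     0.002 -0.   ]
```

View pics/scene6.png

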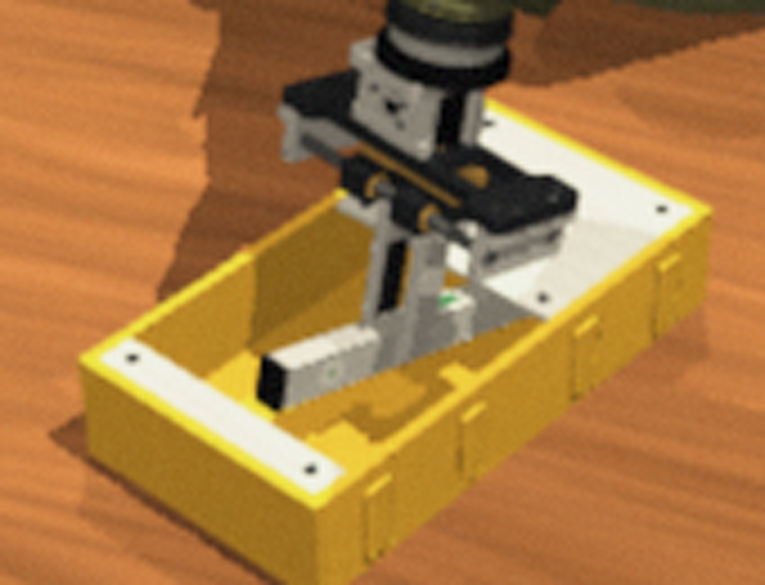

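The far end (black cap at about (272,380) in the crop) is up and clear of the lip. The wrist load equals the bar's weight only, so I continue on the slant.

Request:
{"op": "servo_tool", "data": {"series": [[-0.12, 0, -0.21, 0, -0.016, 0], [-0.25, 0, -0.38, 0, -0.029, 0], [-0.42, 0, -0.5, 0, -0.039, 0], [-0.63, 0, -0.6, 0, -0.049, 0], [-0.87, 0, -0.69, 0, -0.058, 0], [-1.13, 0, -0.76, 0, -0.066, 0], [-1.39, 0, -0.83, 0, -0.073, 0], [-1.65, 0, -0.9, 0, -0.081, 0], [-1.92, 0, -0.97, 0, -0.089, 0], [-2.19, 0, -1.04, 0, -0.096, 0]]}}

```text
clock: 7.17
eef_pos: [628.2, -16.2, 61.3]
eef_rot: [-3.142, 0.313, 2.702]
wrist_force: [0.2, -0.4, -2.4]
finger_gap: 17.8
```

```bash
python3 -c "
from h import *
rel((600,-3,16),2.702,.312)
from cell import camera
import cv2
a=camera('scene')['pixels'][:,:,::-1]
cv2.imwrite('pics/scene7.png',cv2.resize(a[180:310,220:390].copy(),None,fx=4.5,fy=4.5,interpolation=2))
"
```

```text
t 7.17 p [628.2 -16.2  61.3] rot [-3.142  0.313  2.702] F [ 0.2 -0.4 -2.4] gap 17.8 q [-0.03  0.49  1.66 -0.19  0.72 -1.04]
shift [ 4.36 -0.01  3.35] turn [-0.     0.001 -0.   ]
```

View pics/scene7.png

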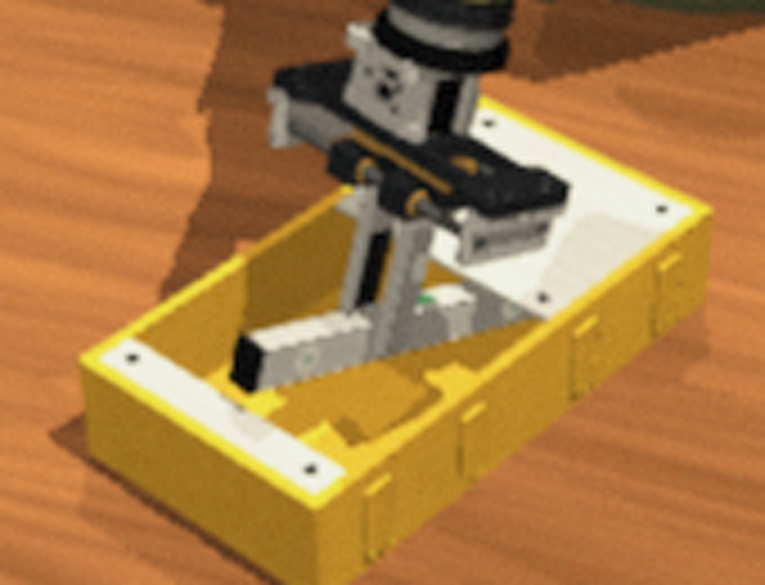

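The far end is now above lip level and the case has not moved. Next slant segments.

Request:
{"op": "servo_tool", "data": {"series": [[-0.29, 0, -0.04, 0, -0.007, 0], [-0.58, 0, -0.08, 0, -0.014, 0], [-0.88, 0, -0.12, 0, -0.021, 0], [-1.19, 0, -0.16, 0, -0.029, 0], [-1.49, 0, -0.21, 0, -0.036, 0], [-1.8, 0, -0.26, 0, -0.043, 0], [-2.11, 0, -0.31, 0, -0.05, 0], [-2.43, 0, -0.36, 0, -0.057, 0], [-2.77, 0, -0.43, 0, -0.064, 0], [-3.13, 0, -0.5, 0, -0.072, 0]]}}

```text
clock: 8.05
eef_pos: [653.9, -28.2, 75.7]
eef_rot: [-3.142, 0.385, 2.702]
wrist_force: [0.3, 0.0, -2.0]
finger_gap: 17.3
```

Request:
{"op": "servo_tool", "data": {"series": [[-0.39, 0, -0.08, 0, -0.009, 0], [-0.8, 0, -0.18, 0, -0.019, 0], [-1.25, 0, -0.29, 0, -0.028, 0], [-1.74, 0, -0.36, 0, -0.035, 0], [-2.28, 0, -0.41, 0, -0.039, 0], [-2.89, 0, -0.49, 0, -0.043, 0], [-3.55, 0, -0.58, 0, -0.047, 0], [-4.22, 0, -0.67, 0, -0.05, 0], [-4.9, 0, -0.74, 0, -0.052, 0], [-5.56, 0, -0.79, 0, -0.052, 0]]}}

```text
clock: 8.88
eef_pos: [698.1, -49.1, 104.1]
eef_rot: [3.142, 0.436, 2.702]
wrist_force: [-0.1, 0.0, -1.7]
finger_gap: 17.5
```

```bash
python3 -c "
from h import *
rel((600,-3,16),2.702,.436)
from cell import camera
import cv2
a=camera('scene')['pixels'][:,:,::-1]
cv2.imwrite('pics/scene8.png',cv2.resize(a[150:310,190:390].copy(),None,fx=3.9,fy=3.7,interpolation=2))
"
```

```text
t 8.88 p [698.1 -49.1 104.1] rot [3.142 0.436 2.702] F [-0.1  0.  -1.7] gap 17.5 q [-0.06  0.53  1.51 -0.24  0.71 -1.04]
shift [ 1.355e+01 -1.000e-02  3.400e+00] turn [-0.  0. -0.]
```

View pics/scene8.png

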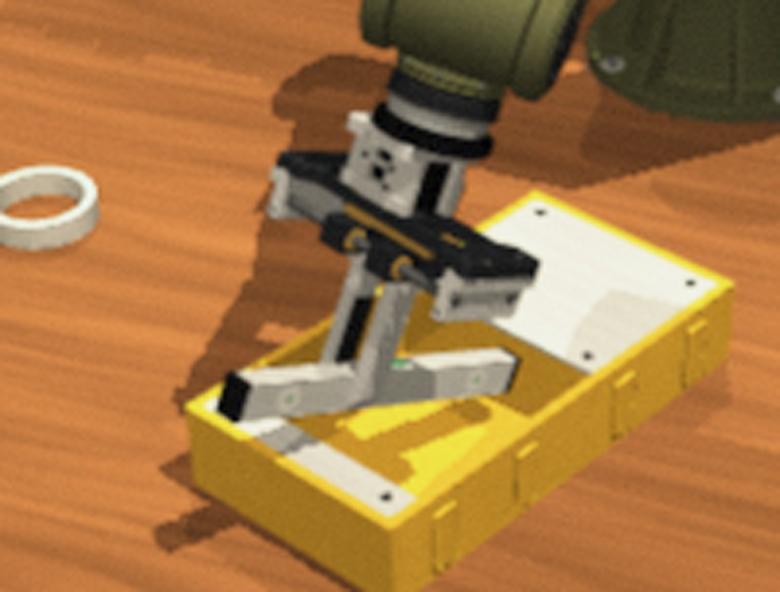

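The near end (black cap at about (512,370)) is now out from under the panel and in the hatch opening. Slide a little further, then lift straight up.

Request:
{"op": "servo_tool", "data": {"series": [[-0.6, 0, 0, 0, 0, 0], [-1.3, 0, 0, 0, 0, 0], [-2, 0, 0, 0, 0, 0], [-2.7, 0, 0, 0, 0, 0], [-3.3, 0, -0.1, 0, 0, 0], [-3.9, 0, -0.3, 0, 0, 0], [-4.4, 0, -0.8, 0, 0, 0], [-4.9, 0, -1.6, 0, 0, 0], [-5.4, 0, -2.6, 0, 0, 0], [-5.8, 0, -3.6, 0, 0, 0]]}}

```text
clock: 9.77
eef_pos: [731.5, -64.7, 162.4]
eef_rot: [3.141, 0.437, 2.702]
wrist_force: [-0.1, -0.5, -1.7]
finger_gap: 17.6
```

Request:
{"op": "servo_tool", "data": {"series": [[-0.5, 0, -1.1, 0, 0, 0], [-1, 0, -2.2, 0, 0, 0], [-1.5, 0, -3.3, 0, 0, 0], [-2, 0, -4.4, 0, 0, 0], [-2.5, 0, -5.5, 0, 0, 0], [-3, 0, -6.6, 0, 0, 0], [-3.5, 0, -7.7, 0, 0, 0], [-4, 0, -8.8, 0, 0, 0], [-4.5, 0, -9.7, 0, 0, 0], [-5, 0, -10.5, 0, 0, 0]]}}

```text
clock: 10.6
eef_pos: [732.3, -65.1, 278.5]
eef_rot: [3.141, 0.436, 2.702]
wrist_force: [0.2, -0.3, -2.2]
finger_gap: 17.8
```

Request:
{"op": "servo_tool", "data": {"series": [[-0.1, 0, -0.3, 0, 0, 0], [-0.2, 0, -0.5, 0, 0, 0], [-0.2, 0, -0.5, 0, 0, 0], [-0.2, 0, -0.5, 0, 0, 0], [-0.2, 0, -0.5, 0, 0, 0], [-0.2, 0, -0.5, 0, 0, 0], [-0.2, 0, -0.5, 0, 0, 0], [-0.2, 0, -0.5, 0, 0, 0], [-0.2, 0, -0.5, 0, 0, 0], [-0.2, 0, -0.5, 0, 0, 0]]}}

```text
clock: 11.43
eef_pos: [732.0, -65.0, 282.5]
eef_rot: [3.142, 0.436, 2.702]
wrist_force: [0.0, -0.3, -1.9]
finger_gap: 17.8
```

```bash
python3 -c "
from h import *
from cell import read_state
rel((600,-3,16),2.702,.436)
from cell import camera
import cv2
s=read_state();R=Ro.from_euler('xyz',s['eef_rot']);p=s['eef_pos']
C=lambda u,h:p+R.apply([-u,0,-h])
for n,u in(('near',-152),('far',98)):
  for h in (-5,23): q=C(u,h);print(n,q.round(0),'scene px',proj('scene',q).round(1),'top',proj('top',q).round(1))
for n in('scene','top'):
  cv2.imwrite('pics/%s9.png'%n,camera(n)['pixels'][:,:,::-1])
print(abs(s['qd']).max())
"
```

```text
t 11.43 p [732.  -65.  282.5] rot [3.142 0.436 2.702] F [ 0.  -0.3 -1.9] gap 17.8 q [-0.08  0.45  1.2  -0.17  1.09 -1.17]
shift [ 2.447e+01 -1.000e-02  1.800e+01] turn [-0. -0. -0.]
near [609.  -7. 214.] scene px [306.5 204.5] top [325.9 221.6]
near [599.  -2. 239.] scene px [310.  193.9] top [323.6 225.4]
far [ 814. -104.  319.] scene px [225.1 205.3] top [378.5 107.8]
far [804. -99. 345.] scene px [228.4 192.8] top [377.4 109.1]
0.0014013693207361468
```

View pics/scene9.png

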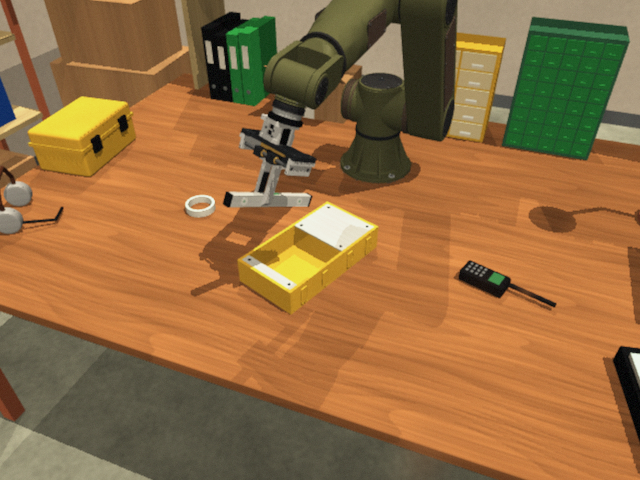

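View pics/top9.png

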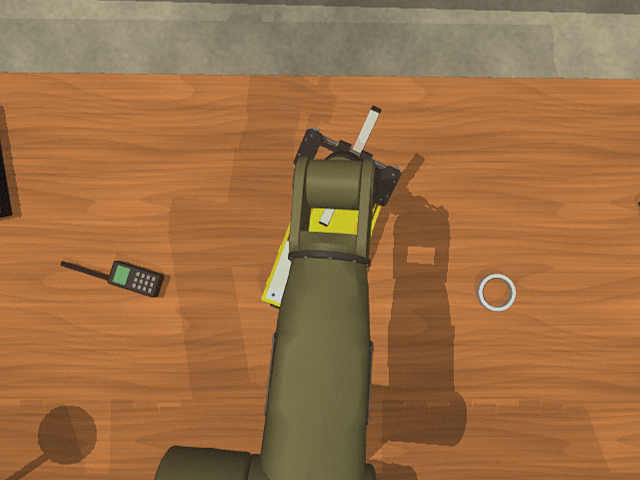

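The held bar sits where predicted: near end at scene (308,200), far end at (227,199). Its lowest point is about 214 mm up, roughly 142 mm above the panel. The case, radio (485,280) and tape (200,206) have not moved.

```bash
python3 -c "
from cell import *
print(sign_off())
s=read_state();print(s['clock'],s['eef_pos'],s['wrist_force'],s['finger_gap'])"
```

```text
the job is handed in; nothing more can be done
None
the job is handed in; nothing more can be done
```

The spirit level is out of the case and held up in the gripper, and I handed the job in after about 11.5 s of robot time.

I gripped it through the hatch about 27 mm beyond its centre and drew it 38 mm back under the panel to clear the lip. I then tilted the far end up, first to about 12° and gradually to 25°, drew it out on the slant and lifted it straight up.

The last checks before handing in:
- **Grip:** the finger gap read 17.8 mm and the wrist carried about 1.9 N, which is just the level's weight. The arm was still. At the stops between moves the wrist never read more than about 3 N.
- **Height:** the level's lowest point is at about 214 mm, roughly 142 mm above the panel. Both ends appear in the pictures where that predicts.
- **Surroundings:** by eye, the case, radio and tape are where they started in the pictures; I did not re-measure the case.

No check failed. The two cameras disagreed by about 2–3 mm sideways, close to the stated calibration, and the clearances I planned allowed for it. I could not take a reading after the sign-off.

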